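# Tighten the beam clamp with a T-handle hex key

### The job

The near clamp screw of the cantilever beam rig (the one closer to the robot) is still slack. Take the big T-handle hex key out of its wooden block, feel it fully home to the bottom of that screw's socket without pressing hard, and only then turn the screw clockwise until it comes up tight. Then stand the key back in its hole in the block and leave everything else as it is.

Things in the scene. Friction and masses are not known exactly. Their poses are not given: they have to be found in the camera images.
- rig: Cantilever beam rig fixed to the bench: base 110 x 450 x 14 mm, steel pedestal, clamp plate 100 x 60 mm (top 82 mm above the bench) over an aluminium beam. Origin on the bench under the plate's middle; x from the near screw (30 mm at -x) to the far screw (30 mm at +x, tight, does not turn); beam and base run to -y, where a dial gauge 200 mm high stands at 310 mm; z up.
- socket (a point): Centre of the near screw's socket mouth, on its vertical axis, 101 mm above the bench. Black socket head cap screw, head 24 mm wide, 16 mm high, on a 29 mm washer. Hexagon socket 14.6 mm across flats, 8 mm deep, flat bottom, no chamfer. These axes are the rig's: the angle of the hexagon's flats is not measured, differs every time and repeats every 60 degrees.
- screw (a joint): Turn of the near screw in rad, growing clockwise seen from above: starts slack at 0.3 to 0.8, tight at a hard stop at 1.6. Turning takes about 0.1 N m; past the stop the key twists against it up to about 0.3 N m and would then slip round. It stays where it is left and does not sink noticeably. The value does not tell the angle of the hexagon.
- key_grip (a point): Handle centre of the big T-handle hex key (about 0.4 kg): black bar 110 mm long (x), 18 mm wide (y), 22 mm high (z). Its steel hexagon shank, 14 mm across flats (two flats face +-y), 16.2 mm over corners, hangs from the middle to a square-cut tip 121 mm below this point. It starts upright in one hole of the block, this point 135 mm above the bench.
- key_tip (a point): Centre of the end face of that key's shank, 121 mm under the handle centre; same axes.
- small_key_grip (a point): Centre of the handle of the smaller T-handle key (8 mm shank, handle 80 x 14 x 18 mm, 113 mm above the bench) that stands in the other hole of the block. To be left alone.
- stand: Wooden key block, fixed to the bench, 60 (x) x 170 (y) x 60 mm high; origin at the centre of its underside. Two round holes of 21 mm at y = -45 and y = +45 mm, 46 mm deep (hole floor 14 mm above the bench). Which key stands in which hole varies.
- masses_tall: Stack of brass slotted masses, 40 mm across, 32 mm high, loose; origin at its underside. To be left alone.
- mass_single: Single brass slotted mass, 40 mm across, 8 mm high, loose; origin at its underside. To be left alone.
- beaker: Glass beaker, 80 mm across, 110 mm high, loose; origin at its underside. To be left alone.
- spare_beam: Spare aluminium beam lying on the bench, 28 x 300 x 6 mm (long along its y), loose; origin at the centre of its underside. To be left alone.
- kit_beam: Grey plastic construction-kit beam lying on the bench, 120 x 8 x 8 mm, loose; origin at the centre of its underside. To be left alone.
- cog: Yellow plastic cog lying on the bench, 38 mm across, 10 mm thick, loose; origin at its underside. To be left alone.
- l_key: Small dark L-shaped hex key lying on the bench, 80 x 26 mm, 6 mm thick, loose; origin at the end of its long arm. To be left alone.

How it is judged:
By the outcome, as a careful person would: the job done as asked, in the order asked, and still so for the second after the job is handed in, with the robot touching nothing.
It also fails if it takes over 72 s, if anything falls off the work surface, if the arm or the gripper's body presses on something with over 40 N, if the wrist force passes 120 N, or if a joint passes its speed limit or range.

### The arm

A 7-joint arm with a two-finger parallel gripper is mounted at the origin on the work surface. World frame = base frame: x ahead of the robot, y to its left, z up, the work surface at z = 0. Lengths are in m, angles in rad, forces in N, time in s.
With the tool pointing down it reaches from about 0.425 to 0.925 m from the base axis. Payload 6.8 kg.
Tool frame: the origin (TCP) lies on the mounting face of the last link; the fingertips stand 173 mm ahead of it and the grasp point (between the pads) lies 155 mm ahead of it; z points along the fingers, y is the line along which they close (so a half turn about z gives the same grasp; the last joint's range is limited). The gripper opens to 85 mm and grips with 20 to 120 N. Pads are 22 mm wide; open, the fingers measure 114 mm over their backs; the gripper's body (76 mm by 85 mm) begins 54 mm behind the grasp point. The pads swing forward as they close: fully open they stand 13 mm farther back than shut.
Start: joints at [-1.225, 0.477, 0.022, 1.555, -0.011, 1.109, -0.083], TCP at [0.296, 0.607, 0.405] pointing down, gripper open.
Joint ranges: [-2.96, 2.96], [-0.34, 2.1], [-1.41, 1.46], [0.24, 2.44], [-1.37, 4.51], [0.17, 1.92], [-2.96, 2.96]. Speed limits (rad/s): [2.39, 2.39, 3.14, 3.14, 3.14, 3.14, 3.14].

### API

Orientations are given as a unit quaternion [w, x, y, z].
In Python, from station import bot gives the robot as it stands. The module is installed in compiled form; this text tells all that it offers.
- The arm moves only by the shell command python3 -m pendant 'ROWS' [FORCE]. ROWS is JSON, a list of rows, each a list of 5 numbers: the finger opening in m, from 0 to 0.0854, then the shift along the tool's x, y, z in m, then the turn about the tool's z in degrees. In form: [[jaw, x, y, z, yaw], ...]. A call has 1 to 12 rows; each row shifts and turns the commanded pose from where the row before left it, along the tool's axes as they then stand; what a row does not reach is not made up. A row lasts 1/12 s, in which the tool goes at most 41.7 mm and 7.16 degrees, less where a joint would pass 70% of its speed; a pose out of reach is approached as far as the arm can. A call with a gripper value outside its range is refused whole. The fingers move at their own pace and stop on an object; FORCE is the grip in N (left out, the last holds). Time passes only in rows, so rows that do not move let the fingers close. It gives the time, the measured TCP pose, the force, the opening and the grip force at its end, in the units of the state.
- bot.get_obs(): the state, without advancing time (a new reading comes with each control period).
- bot.read_camera(name): name is "side" or "top"; returns (picture, depth): 420x560x3 uint8, blue, green, red; 420x560 float32, m along the optical axis (not along the pixel's ray), 0 where there is no reading.
- bot.camera_model(name): a dict with "intrinsics" (3x3 intrinsics, pixels), "R" (3x3) and "t" (3): a world point X has camera coordinates R X + t. Camera axes: x right, y down, z forward; pixel columns grow to the right and rows downward; lengths in m; the calibration is good to about 2 mm. A picture is of the moment at which its call begins. camera_model takes no time and is no camera call.
- bot.hand_in(): hands the job in; it is judged then, once.
Trained networks look in the newest picture that a camera, given by its name, has taken for a name from the list of things; names that differ only in an ending like _2 or _b are one class to them, and where a whole thing is asked for, a point or a joint stands for the part that bears it (a point fixed in the world has none). Each returns a list of dicts, best first, with "score" (0 to 1); they miss things now and then, are a little off and sometimes report something else, mostly with a low value. They report only what shows in the picture. A call takes as long as a camera call.
- bot.boxes_of(name, camera): "at" ([column, row] in pixels, amid what is visible of it).
- bot.trace(name, camera): "mask" (420x560 bool, what is visible of it) and "at" ([column, row] in pixels, amid what is visible of it).
- bot.pinpoint(name, camera): "at" ([column, row] in pixels: a listed point, or the origin of a listed thing).
The state is a dict: "t": time; "q": joint angles; "joint_vel": joint speeds; "joint_torque": joint torques, N m; "eef_pos": TCP position; "tool_rot": TCP orientation; "contact_force": force on the tool from outside, world axes, zero at the start; "torque": the same for the moment, N m; "gripper_width": opening from 0.0 (shut) to 1.0 (fully open); "grasp_force": force on a finger pad.
Only numpy, scipy, OpenCV 4.12 (cv2) and the standard library are available. Lean on these libraries where they do the work, as an engineer would, in place of code of your own. Each camera call takes 0.05 s, during which the arm holds its last target. There are 200 camera calls.

## Working session

There is one attempt and no reset: what is moved stays moved. The work goes in short steps, Python scripts to look and compute and a shell command to move; the robot and the scene stay as the last step left them, time stands still between calls to the robot, and variables do not carry over. Pictures are saved under pics/ and viewed, at most 10 in all, crops included, and the job is handed in when it is done.

```bash
mkdir -p pics; cat > h.py <<'E'
import numpy as np, cv2
from station import bot
from scipy.spatial.transform import Rotation as Ro
def ray(cam,px):
    m=bot.camera_model(cam);K=np.array(m["intrinsics"]);R=np.array(m["R"]);t=np.array(m["t"])
    d=R.T@np.linalg.inv(K)@np.array([px[0],px[1],1.0]);return -R.T@t,d
def at_z(cam,px,z):
    c,d=ray(cam,px);return c+d*(z-c[2])/d[2]
def tri(pa,pb,ca="side",cb="top"):
    c1,d1=ray(ca,pa);c2,d2=ray(cb,pb)
    s=np.linalg.lstsq(np.c_[d1,-d2],c2-c1,rcond=None)[0]
    a=c1+s[0]*d1;b=c2+s[1]*d2;return (a+b)/2,np.linalg.norm(a-b)
def proj(cam,X):
    m=bot.camera_model(cam);p=np.array(m["intrinsics"])@(np.array(m["R"])@X+np.array(m["t"]));return p[:2]/p[2]
def st():
    o=bot.get_obs();q=np.array(o["tool_rot"]);R=Ro.from_quat(q[[1,2,3,0]]).as_matrix();return o,np.array(o["eef_pos"]),R
E
python3 - <<'E'
from h import *
np.set_printoptions(precision=4,suppress=True)
o,p,R=st();print(o["t"],p,R,o["gripper_width"],o["contact_force"])
for c in("side","top"):
    im,d=bot.read_camera(c);cv2.imwrite(f"pics/{c}0.png",im)
    m=bot.camera_model(c);print(c,-np.array(m["R"]).T@np.array(m["t"]),np.array(m["R"])[2])
for n,z in(("key_grip",.135),("small_key_grip",.113),("socket",.101),("stand",0),("rig",0),("key_tip",.014)):
    for c in("side","top"):
        for r in bot.pinpoint(n,c)[:2]:print(n,c,np.round(r["at"],1),round(r["score"],2),at_z(c,r["at"],z))
E
```

```text
0.0 [0.2958 0.6064 0.4038] [[-0.8988  0.4384 -0.0006]
 [ 0.4384  0.8988 -0.0017]
 [-0.0002 -0.0018 -1.    ]] 1.0026134092318604 [ 0.5815 -1.2787  0.5297]
side [ 0.3915 -0.8077  0.5853] [ 0.1642  0.8425 -0.5131]
top [ 0.3734 -0.0146  1.1546] [ 0.1683  0.024  -0.9854]
key_grip side [272.6 158.6] 0.64 [0.5591 0.2093 0.135 ]
key_grip top [195.7 217.7] 0.57 [0.5467 0.2293 0.135 ]
small_key_grip side [262.9 179.1] 0.62 [0.5206 0.1328 0.113 ]
small_key_grip top [239.8 230.3] 0.48 [0.5188 0.132  0.113 ]
socket side [283.9 248.6] 0.66 [ 0.5201 -0.1602  0.101 ]
socket top [360.7 229.9] 0.8 [ 0.5153 -0.1465  0.101 ]
stand side [266.7 207.7] 0.73 [0.5357 0.1758 0.    ]
stand side [268.6 159.8] 0.47 [0.5936 0.5063 0.    ]
stand top [227.1 231.9] 0.56 [0.5311 0.1804 0.    ]
rig side [293.7 283.3] 0.6 [ 0.544 -0.153  0.   ]
rig side [325.9 189. ] 0.35 [0.7333 0.2566 0.    ]
rig top [353.8 225.9] 0.84 [ 0.5395 -0.1422  0.    ]
rig top [154.  181.8] 0.51 [0.6671 0.3727 0.    ]
```

View pics/side0.png

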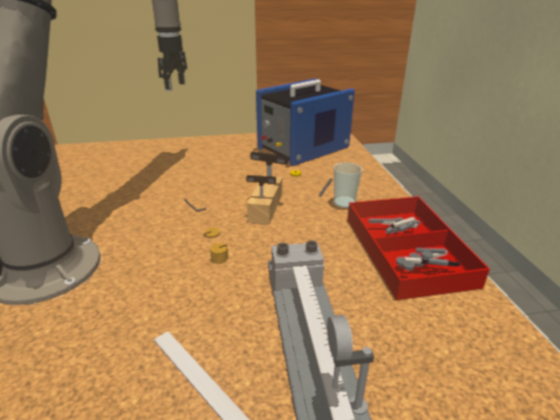

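View pics/top0.png

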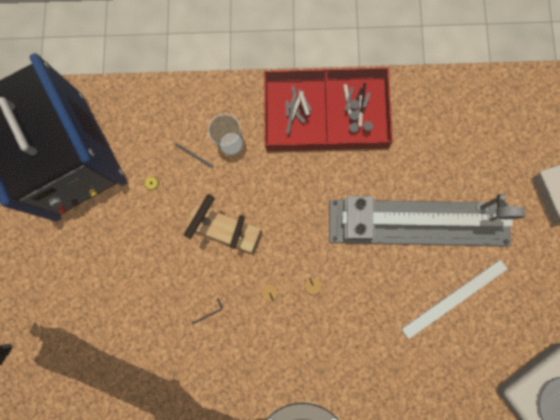

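Side view: big key handle at about (268,157), small one at (262,180), near screw at (283,249). In the top view the big key is at (198,216), the small one at (237,231), and the near screw at (361,230). This agrees with the networks. Next I'll refine these positions using depth.

```bash
cat > m.py <<'E'
from h import *
np.set_printoptions(precision=4,suppress=True)
def cloud(c,mask,d):
    v,u=np.nonzero(mask&(d>0));m=bot.camera_model(c)
    P=np.linalg.inv(np.array(m["intrinsics"]))@np.c_[u,v,np.ones(len(u))].T*d[v,u]
    return ((P.T-np.array(m["t"]))@np.array(m["R"]))
def bar(P,lo,hi):
    Q=P[(P[:,2]>lo)&(P[:,2]<hi)]
    r=cv2.minAreaRect((Q[:,:2]*1000).astype(np.float32));b=cv2.boxPoints(r)
    e=[b[1]-b[0],b[2]-b[1]];e=max(e,key=np.linalg.norm)
    return len(Q),np.round(r[0],1),np.round(r[1],1),np.degrees(np.arctan2(e[1],e[0])),np.median(Q[:,2])
E
python3 - <<'E'
from m import *
for c in("side","top"):
    im,d=bot.read_camera(c)
    for n,lo,hi in(("key_grip",.11,.165),("small_key_grip",.09,.14)):
        r=bot.trace(n,c)
        for k in r[:1]:
            print(c,n,k["score"],np.round(k["at"],1),bar(cloud(c,k["mask"],d),lo,hi))
    # geometric: block top, plate/screws
    A=cloud(c,np.ones(d.shape,bool),d)
    def box(x0,x1,y0,y1,z0,z1):return A[(A[:,0]>x0)&(A[:,0]<x1)&(A[:,1]>y0)&(A[:,1]<y1)&(A[:,2]>z0)&(A[:,2]<z1)]
    print(c,"block",bar(box(.44,.64,.05,.3,.05,.07),0,1))
    print(c,"key",bar(box(.46,.64,.17,.3,.125,.16),0,1))
    print(c,"plate",bar(box(.45,.65,-.22,-.08,.076,.088),0,1))
    S=box(.45,.65,-.22,-.08,.094,.112);S1=S[S[:,0]<.54];S2=S[S[:,0]>.55]
    print(c,"screws",bar(S1,0,1),bar(S2,0,1))
E
```

```text
side key_grip 0.74 [347.8 184. ] (0, array([0., 0.]), array([0., 0.]), np.float32(0.0), np.float64(nan))
side small_key_grip 0.75 [261.9 181.3] (234, array([515.7, 133.9]), array([17.3, 79.3]), np.float32(-15.983113), np.float64(0.11477167114777838))
side block (549, array([533.7, 178.1]), array([173.3,  61.8]), np.float32(67.44963), np.float64(0.05834987565980433))
side key (323, array([550.6, 216.7]), array([ 19.8, 109.3]), np.float32(-31.425877), np.float64(0.13819075692419983))
side plate (728, array([ 550. , -150.6]), array([ 63. , 100.3]), np.float32(-1.1549441), np.float64(0.08088119463641083))
side screws (75, array([ 520.5, -149.1]), array([23.2, 20.5]), np.float32(79.851555), np.float64(0.09878323740751255)) (76, array([ 579.6, -152. ]), array([22.9, 22.6]), np.float32(21.883783), np.float64(0.0987232421885888))
top key_grip 0.64 [197.  217.6] (444, array([549.5, 220.1]), array([ 18.6, 108.7]), np.float32(-30.447752), np.float64(0.1462644918246271))
top small_key_grip 0.53 [238.1 234.3] (205, array([513.5, 137. ]), array([15.5, 76.7]), np.float32(-20.717596), np.float64(0.12232750372088094))
top block (1265, array([532.6, 179.8]), array([171.1,  60.4]), np.float32(67.84683), np.float64(0.06126038733536504))
top key (455, array([549.2, 220.3]), array([ 18.6, 109.6]), np.float32(-30.414352), np.float64(0.14609068680173967))
top plate (848, array([ 549.6, -147.8]), array([ 58.8, 101.1]), np.float32(-2.8997173), np.float64(0.0831850974695563))
top screws (71, array([ 518.6, -147.4]), array([23.1, 21.6]), np.float32(85.67845), np.float64(0.10085876586779872)) (71, array([ 578.9, -149.5]), array([21.8, 23. ]), np.float32(-27.882586), np.float64(0.10117220759847481))
  return _methods._mean(a, axis=axis, dtype=dtype,
  ret = ret.dtype.type(ret / rcount)
```

```bash
cat > go.py <<'E'
from m import *
import sys
# go.py x y z angY(deg of tool y in world): yaw, and shift in CURRENT tool axes
a=[float(v) for v in sys.argv[1:]]
o,p,R=st()
ang=np.degrees(np.arctan2(R[1,1],R[0,1]))
if a:
    yaw=-((a[3]-ang+180)%360-180)
    print("shift mm",1000*R.T@(np.array(a[:3])-p),"yaw",yaw)
print("t",round(o["t"],2),"p",p,"ang",round(ang,2),"tilt",R[:2,2],"F",np.array(o["contact_force"]),"M",np.array(o["torque"]),"w",round(o["gripper_width"],3),"g",o["grasp_force"],"q1,7",o["q"][0],o["q"][6])
E
python3 go.py .550 .219 .36 59.2
```

```text
shift mm [-398.3494 -237.0672   44.6786] yaw 4.800071156852823
t 1.0 p [0.2959 0.6067 0.4047] ang 64.0 tilt [-0.  0.] F [-0.4992 -0.625   0.203 ] M [ 0.0367  0.013  -0.0246] w 0.999 g 0.0 q1,7 -1.2251101274576983 -0.08309928345478058
```

```bash
python3 -m pendant '[[0.05,-0.0332,-0.0198,0.0037,0],[0.05,-0.0332,-0.0198,0.0037,0],[0.05,-0.0332,-0.0198,0.0037,0],[0.05,-0.0332,-0.0198,0.0037,0],[0.05,-0.0332,-0.0198,0.0037,0],[0.05,-0.0332,-0.0198,0.0037,0],[0.05,-0.0332,-0.0198,0.0037,0],[0.05,-0.0332,-0.0198,0.0037,0],[0.05,-0.0332,-0.0198,0.0037,0],[0.05,-0.0332,-0.0198,0.0037,0],[0.05,-0.0332,-0.0198,0.0037,0],[0.05,-0.0332,-0.0198,0.0037,4.8]]' 100; python3 -m pendant '[[0.05,0,0,0,0]]'; python3 go.py .550 .219 .29 59.2
```

```text
t: 2.0
eef_pos: [0.5506, 0.2167, 0.3604]
tool_rot: [0.0, 0.265, 0.964, 0.0]
contact_force: [0.8, 0.1, 0.9]
gripper_width: 0.59
grasp_force: 0.0
t: 2.08
eef_pos: [0.5538, 0.2096, 0.3601]
tool_rot: [0.002, 0.273, 0.962, -0.002]
contact_force: [0.2, -0.8, 0.5]
gripper_width: 0.587
grasp_force: 0.0
shift mm [ 8.456   6.2173 70.0567] yaw -0.8992391945606357
t 2.08 p [0.5538 0.2096 0.3601] ang 58.3 tilt [ 0.0023 -0.0047] F [ 0.2073 -0.7625  0.4797] M [-0.0623 -0.0202 -0.0016] w 0.587 g 0.0 q1,7 -0.6053781254539459 0.619395151888113
```

```bash
python3 -m pendant '[[0.05,0,0,0.02,0],[0.05,0,0,0.01,0],[0.05,0,0,0,0],[0.05,0,0,0,0]]'; python3 go.py .550 .219 .29 59.2
```

```text
t: 2.42
eef_pos: [0.5493, 0.2191, 0.3297]
tool_rot: [-0.001, 0.265, 0.964, -0.001]
contact_force: [0.3, 0.7, -0.3]
gripper_width: 0.583
grasp_force: 0.0
shift mm [-0.7309  0.3527 39.726 ] yaw 0.0730538685332931
t 2.42 p [0.5493 0.2191 0.3297] ang 59.27 tilt [-0.0017 -0.0007] F [ 0.3054  0.6969 -0.2585] M [ 0.0335 -0.0133 -0.0145] w 0.583 g 0.0 q1,7 -0.6083517792844128 0.6255491264412343
```

```bash
python3 -m pendant '[[0.05,-0.0007,0,0.021,0],[0.05,0,0,0.015,0],[0.05,0,0,0.006,0],[0.05,0,0,0,0],[0.01,0,0,0,0],[0.01,0,0,0,0],[0.01,0,0,0,0],[0.01,0,0,0,0],[0.01,0,0,0,0],[0.01,0,0,0,0]]' 100; python3 go.py .550 .219 .29 59.2
```

```text
t: 3.25
eef_pos: [0.5511, 0.2186, 0.2898]
tool_rot: [0.001, 0.266, 0.964, 0.001]
contact_force: [0.2, 0.4, 6.2]
gripper_width: 0.196
grasp_force: 98.0
shift mm [ 1.1845 -0.1883 -0.2321] yaw -0.001189357561486304
t 3.25 p [0.5511 0.2186 0.2898] ang 59.2 tilt [0.0026 0.0017] F [0.1531 0.3925 6.2182] M [ 0.1904  0.0398 -0.0307] w 0.196 g 98.03886651992798 q1,7 -0.5984074843106348 0.6361550518922916
```

```bash
python3 -m pendant '[[0.01,0,0,-0.01,0],[0.01,0,0,-0.025,0],[0.01,0,0,-0.035,0],[0.01,0,0,-0.035,0],[0.01,0,0,-0.025,0],[0.01,0,0,-0.01,0],[0.01,0,0,0,0],[0.01,0,0,0,0],[0.01,0,0,0,0]]'; cat > key.py <<'E'
from m import *
import sys
o,p,R=st()
for c in("side","top"):
    im,d=bot.read_camera(c); cv2.imwrite(f"pics/{c}_{o['t']:.1f}.png",im)
    for n in("key_grip","key_tip"):
        for r in bot.pinpoint(n,c)[:1]:
            g=p+R[:,2]*(.155 if n=="key_grip" else .276)
            print(c,n,np.round(r["at"],1),round(r["score"],2),"expected",proj(c,g))
E
python3 go.py .5195 -.1485 .43 59.2; python3 key.py
```

```text
t: 4.0
eef_pos: [0.5496, 0.2179, 0.4258]
tool_rot: [-0.002, 0.266, 0.964, -0.002]
contact_force: [-0.5, -0.7, -4.6]
gripper_width: 0.195
grasp_force: 99.0
shift mm [-161.7258 -330.1261   -3.3191] yaw 0.004683653684764977
t 4.0 p [0.5496 0.2179 0.4258] ang 59.2 tilt [-0.004  -0.0021] F [-0.5078 -0.7239 -4.6089] M [-0.0165 -0.0178  0.0004] w 0.195 g 98.96937847137451 q1,7 -0.6232995285702319 0.6087245505045943
side key_grip [266.3 111.3] 0.86 expected [267.9134 109.2318]
side key_tip [271.2 154.3] 0.66 expected [268.2661 152.7309]
top key_grip [181.4 204.6] 0.83 expected [185.4718 205.2859]
top key_tip [231.3 143.4] 0.68 expected [199.4781 215.7237]
```

```bash
python3 -m pendant '[[0.01,-0.0081,-0.0165,0,0],[0.01,-0.0162,-0.033,0,0],[0.01,-0.0162,-0.033,0,0],[0.01,-0.0162,-0.033,0,0],[0.01,-0.0162,-0.033,0,0],[0.01,-0.0162,-0.033,0,0],[0.01,-0.0162,-0.033,0,0],[0.01,-0.0162,-0.033,0,0],[0.01,-0.0162,-0.033,0,0],[0.01,-0.0162,-0.033,0,0],[0.01,-0.0081,-0.0165,0,0]]' && python3 -m pendant '[[0.01,0,0,0,-6],[0.01,0,0,0,-6],[0.01,0,0,0,-6],[0.01,0,0,0,-6],[0.01,0,0,0,-6],[0.01,0,0,0.005,-6],[0.01,0,0,0.01,-6],[0.01,0,0,0.01,-6],[0.01,0,0,0.005,-6],[0.01,0,0,0,-6],[0.01,0,0,0,0],[0.01,0,0,0,0]]'; python3 go.py .5195 -.1485 .38 119.2; python3 key.py; ls pics
```

```text
t: 5.22
eef_pos: [0.5192, -0.1536, 0.4285]
tool_rot: [0.0, 0.268, 0.963, -0.001]
contact_force: [-0.2, -0.3, -4.9]
gripper_width: 0.194
grasp_force: 98.9
t: 6.22
eef_pos: [0.5206, -0.1484, 0.3982]
tool_rot: [0.0, -0.25, 0.968, 0.0]
contact_force: [-0.3, -0.4, -3.6]
gripper_width: 0.198
grasp_force: 98.9
shift mm [ 1.0301  0.4879 18.2453] yaw -0.1928150021537931
t 6.22 p [ 0.5206 -0.1484  0.3982] ang 119.01 tilt [0.     0.0001] F [-0.2663 -0.4494 -3.5955] M [ 0.0501 -0.0136  0.0129] w 0.198 g 98.88919115066528 q1,7 -0.004790913281590384 2.3006236402934728
side key_grip [281.  184.5] 0.86 expected [283.6328 182.8003]
side key_tip [282.3 235.7] 0.92 expected [283.1346 236.5877]
side0.png
side_4.0.png
side_6.2.png
top0.png
top_4.0.png
top_6.2.png
```

```bash
python3 - <<'E'
from m import *
a=cv2.imread("pics/side_6.2.png")[170:290,220:350];b=cv2.imread("pics/top_6.2.png")[170:290,290:420]
f=lambda x:cv2.resize(x,(390,360),interpolation=cv2.INTER_CUBIC)
cv2.imwrite("pics/c1.png",np.hstack([f(a),f(b)]))
X=np.array([.5195,-.1485,.101]);print(proj("side",X),proj("top",X))
for c in("side","top"):print([proj(c,X+np.eye(3)[i]*.01)-proj(c,X) for i in range(3)])
E
```

```text
[282.5108 245.2818] [361.4801 228.0717]
[array([ 4.8178, -0.5082]), array([-0.9031, -2.8105]), array([ 0.0339, -4.0245])]
[array([-0.1875, -4.2779]), array([-4.339 ,  0.0937]), array([ 0.5303, -0.6117])]
```

View pics/c1.png

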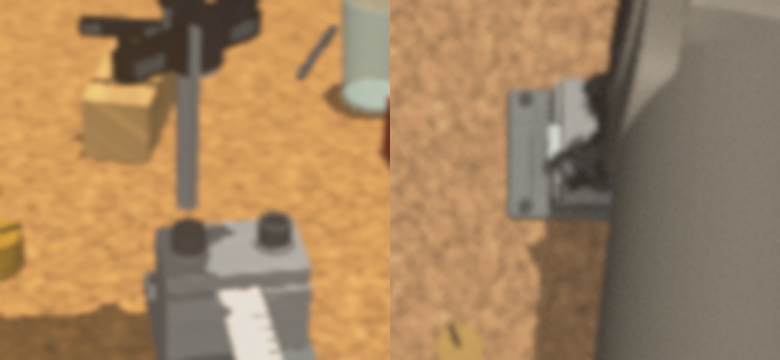

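```bash
python3 - <<'E'
from m import *
im,d=bot.read_camera("side")
A=cloud("side",np.ones(d.shape,bool),d)
B=lambda x0,x1,y0,y1,z0,z1:A[(A[:,0]>x0)&(A[:,0]<x1)&(A[:,1]>y0)&(A[:,1]<y1)&(A[:,2]>z0)&(A[:,2]<z1)]
for z in np.arange(.118,.22,.01):
    S=B(.49,.55,-.18,-.12,z,z+.01)
    if len(S):print(round(z,3),len(S),"x",S[:,0].min(),S[:,0].max(),"y",np.median(S[:,1]),S[:,1].min(),S[:,1].max(), "meanx",S[:,0].mean())
H=B(.49,.55,-.18,-.12,.095,.110);print("head",bar(H,0,1),H.min(0),H.max(0))
c,_=ray("side",(280,210));print("cam",c)
for c in ("side",):
  for n in("socket","key_tip","key_grip"):
    r=bot.pinpoint(n,c);print(n,[(np.round(k["at"],1),round(k["score"],2)) for k in r[:2]])
E
```

```text
0.118 22 x 0.5112860447333125 0.5253964387755427 y -0.15513421839441738 -0.15879373835506988 -0.15239408113602163 meanx 0.5182516520027335
0.128 33 x 0.5112590094160163 0.5255588729384154 y -0.15565520798615243 -0.15933774590400632 -0.15059485563777233 meanx 0.5176862839530436
0.138 35 x 0.5111058354789908 0.5251701081302906 y -0.15633939544518513 -0.15884911129699797 -0.15057825070127234 meanx 0.5176606177506703
0.148 33 x 0.5111305394279096 0.5251265189525484 y -0.15625864233573558 -0.15904713220104616 -0.15079034365215405 meanx 0.5180863955704792
0.158 35 x 0.5112993292727884 0.5245559429170706 y -0.15634505371277804 -0.15926518791996702 -0.15162643717013266 meanx 0.5173059217187507
0.168 33 x 0.511343483842699 0.5249397679192122 y -0.1554478580908634 -0.16082884349194965 -0.15005721073111078 meanx 0.5177961209783033
0.178 36 x 0.5114640680071394 0.5248448706698996 y -0.15641960161369944 -0.15970074306198975 -0.1498035289850942 meanx 0.5173932079040618
0.188 37 x 0.5115630055252154 0.5244440685244989 y -0.15641914533039467 -0.15969203537834437 -0.14786095486663764 meanx 0.5175247660917026
0.198 37 x 0.511466755517214 0.5243073284040369 y -0.15618985343407427 -0.15996994035262374 -0.14826521896110353 meanx 0.5174242476580655
0.208 35 x 0.5114437262156377 0.5244343389155375 y -0.1559187010582476 -0.15938337850826528 -0.14916409710088857 meanx 0.5168597336627275
0.218 38 x 0.5095910345265401 0.5367791295330285 y -0.15847204170276225 -0.1678220037869306 -0.1509449708656916 meanx 0.5196633099939214
head (69, array([ 520.3, -149.7]), array([24.1, 20.5]), np.float32(79.692345), np.float64(0.09920156599891466)) [ 0.5095 -0.1619  0.095 ] [ 0.5314 -0.1371  0.1017]
cam [ 0.3915 -0.8077  0.5853]
socket [(array([283.7, 246.1]), 0.77)]
key_tip [(array([281.2, 236.6]), 0.69)]
key_grip [(array([285. , 183.8]), 0.72)]
```

```bash
python3 -m pendant '[[0.01,-0.0023,-0.0013,0.005,0],[0.01,0,0,0.008,0],[0.01,0,0,0.004,0],[0.01,0,0,0.001,0],[0.01,0,0,0,0],[0.01,0,0,0,0]]'; for i in 1 2 3 4; do python3 -m pendant '[[0.01,0,0,0.001,0],[0.01,0,0,0,0],[0.01,0,0,0,0]]' | grep -E "eef|contact"; done
```

```text
t: 7.22
eef_pos: [0.5232, -0.1483, 0.3801]
tool_rot: [-0.0, -0.252, 0.968, 0.0]
contact_force: [-0.1, 0.1, -3.4]
gripper_width: 0.193
grasp_force: 98.9
eef_pos: [0.5233, -0.1483, 0.3794]
contact_force: [-0.4, 0.2, -4.8]
eef_pos: [0.5232, -0.1483, 0.3783]
contact_force: [0.5, 0.1, -3.9]
eef_pos: [0.5232, -0.1483, 0.3772]
contact_force: [-0.2, -0.5, -4.3]
eef_pos: [0.5234, -0.1483, 0.3767]
contact_force: [-0.1, -0.0, -0.6]
```

```bash
for i in 1 2; do python3 -m pendant '[[0.01,0,0,0.0005,0],[0.01,0,0,0,0],[0.01,0,0,0,0]]' | grep -E "eef|contact"; done; for i in 1 2 3; do python3 -m pendant '[[0.01,0,0,0,2],[0.01,0,0,0,2],[0.01,0,0,0,0]]' | grep -E "eef|contact"; done;  python3 go.py .5195 -.1485 .38 119.2
```

```text
eef_pos: [0.5235, -0.1483, 0.3765]
contact_force: [-2.4, 1.1, 5.2]
eef_pos: [0.5236, -0.1484, 0.3764]
contact_force: [-1.8, 0.7, 8.6]
eef_pos: [0.5238, -0.1485, 0.3765]
contact_force: [-2.2, 0.6, 7.5]
eef_pos: [0.5239, -0.1486, 0.3765]
contact_force: [-1.0, 0.3, 7.8]
eef_pos: [0.5239, -0.1486, 0.3765]
contact_force: [-0.3, -0.4, 7.0]
shift mm [ 4.194   1.4305 -3.5317] yaw -12.110869272842706
t 9.47 p [ 0.5239 -0.1486  0.3765] ang 107.09 tilt [ 0.0031 -0.0007] F [-0.3406 -0.4074  7.0477] M [-0.1113  0.1989 -0.0313] w 0.192 g 100.5433988571167 q1,7 -0.032722522933757305 2.112308044366504
```

```bash
python3 -m pendant '[[0.01,0,0,-0.004,0],[0.01,0,0,-0.004,5.7],[0.01,0,0,0,5.7],[0.01,0,0,0,5.7],[0.01,0.01,0,0,0],[0.01,0.012,0,0,0],[0.01,0.003,0,0.002,0],[0.01,0,0,0.007,0],[0.01,0,0,0.0055,0],[0.01,0,0,0,0],[0.01,0,0,0,0],[0.01,0,0,0,0]]';python3 go.py; for i in 1 2 3 4 5; do python3 -m pendant '[[0.01,-0.0005,0,0,0],[0.01,0,0,0,0]]' | grep -E "eef|contact"; done
```

```text
t: 10.47
eef_pos: [0.4986, -0.1483, 0.3686]
tool_rot: [-0.0, -0.001, 1.0, -0.0]
contact_force: [-0.4, -0.5, -4.5]
gripper_width: 0.193
grasp_force: 98.9
t 10.47 p [ 0.4986 -0.1483  0.3686] ang 90.13 tilt [-0.0001 -0.0001] F [-0.4395 -0.5123 -4.454 ] M [-0.0493  0.0092  0.0458] w 0.193 g 98.89382243156433 q1,7 -0.07528129453397488 1.8375830003027478
eef_pos: [0.4991, -0.1484, 0.3689]
contact_force: [-0.4, -1.9, -3.8]
eef_pos: [0.4994, -0.1483, 0.3689]
contact_force: [-0.2, -0.1, -4.1]
eef_pos: [0.4998, -0.1483, 0.3689]
contact_force: [-0.7, -0.7, -4.0]
eef_pos: [0.5003, -0.1483, 0.3688]
contact_force: [0.2, 0.2, -3.7]
eef_pos: [0.5008, -0.1483, 0.3688]
contact_force: [-0.3, 0.2, -4.9]
```

```bash
for i in 1 2 3 4; do python3 -m pendant '[[0.01,-0.0005,0,0,0],[0.01,0,0,0,0]]' | grep -E "eef|contact"; done
```

```text
eef_pos: [0.5013, -0.1483, 0.3688]
contact_force: [0.6, -0.2, -3.8]
eef_pos: [0.5018, -0.1483, 0.3688]
contact_force: [0.8, -0.4, -4.8]
eef_pos: [0.5023, -0.1483, 0.3688]
contact_force: [-0.7, 0.0, -5.0]
eef_pos: [0.5028, -0.1483, 0.3688]
contact_force: [-0.4, -0.5, -3.8]
```

```bash
for i in 1 2 3; do python3 -m pendant '[[0.01,-0.0005,0,0,0],[0.01,0,0,0,0]]' | grep -E "eef|contact"; done
```

```text
eef_pos: [0.5033, -0.1483, 0.3688]
contact_force: [-0.1, -0.5, -4.1]
eef_pos: [0.5038, -0.1483, 0.3688]
contact_force: [-0.6, -0.0, -4.6]
eef_pos: [0.5042, -0.1483, 0.3687]
contact_force: [-1.5, 0.2, -2.8]
```

```bash
python3 go.py; for i in 1 2; do python3 -m pendant '[[0.01,-0.0005,0,0,0],[0.01,0,0,0,0]]' | grep -E "eef|contact"; done
```

```text
t 12.47 p [ 0.5042 -0.1483  0.3687] ang 90.1 tilt [-0.0004  0.0001] F [-1.5155  0.1537 -2.8052] M [ 0.0059  0.1652 -0.0211] w 0.194 g 98.90268087387085 q1,7 -0.0752769013304694 1.8375132367501414
eef_pos: [0.5045, -0.1483, 0.3687]
contact_force: [-1.4, -0.3, -3.2]
eef_pos: [0.505, -0.1484, 0.3687]
contact_force: [-2.5, 0.1, -2.0]
```

```bash
python3 -m pendant '[[0.01,0.002,0,0,0],[0.01,0,0.010,0,0],[0.01,0,0.0135,0,0],[0.01,-0.01,0,0,0],[0.01,-0.0107,0,0,0],[0.01,0,0,0,0],[0.01,0,0,0,0],[0.01,0,0,0,0]]'; for i in 1 2 3; do python3 -m pendant '[[0.01,0,-0.0005,0,0],[0.01,0,0,0,0]]' | grep -E "eef|contact"; done
```

```text
t: 13.47
eef_pos: [0.5239, -0.1251, 0.3686]
tool_rot: [-0.0, -0.001, 1.0, -0.0]
contact_force: [-0.9, 0.1, -3.7]
gripper_width: 0.191
grasp_force: 98.9
eef_pos: [0.5236, -0.1257, 0.3687]
contact_force: [-0.4, 0.8, -4.4]
eef_pos: [0.5237, -0.126, 0.3688]
contact_force: [-0.4, 0.1, -4.8]
eef_pos: [0.5238, -0.1264, 0.3688]
contact_force: [-0.8, 0.6, -5.1]
```

```bash
for i in 1 2 3 4; do python3 -m pendant '[[0.01,0,-0.0005,0,0],[0.01,0,0,0,0]]' | grep -E "eef|contact"; done
```

```text
eef_pos: [0.5239, -0.1269, 0.3688]
contact_force: [0.2, -0.4, -4.5]
eef_pos: [0.5239, -0.1274, 0.3688]
contact_force: [0.4, 0.1, -4.4]
eef_pos: [0.5239, -0.1279, 0.3688]
contact_force: [-0.4, -0.7, -4.0]
eef_pos: [0.5239, -0.1283, 0.3688]
contact_force: [-0.8, 0.5, -4.5]
```

```bash
for i in 1 2 3 4; do python3 -m pendant '[[0.01,0,-0.0005,0,0],[0.01,0,0,0,0]]' | grep -E "eef|contact"; done
```

```text
eef_pos: [0.5239, -0.1285, 0.3688]
contact_force: [0.7, 1.7, -4.5]
eef_pos: [0.5239, -0.1289, 0.3688]
contact_force: [-0.9, 2.3, -4.5]
eef_pos: [0.524, -0.1293, 0.3688]
contact_force: [0.4, 3.5, -3.4]
eef_pos: [0.524, -0.1297, 0.3688]
contact_force: [0.5, 5.5, -3.8]
```

```bash
python3 -m pendant '[[0.01,0,0.002,0,0],[0.01,0,0,-0.007,0],[0.01,0,0,-0.007,0],[0.01,0,-0.009,0,0],[0.01,0,-0.0096,0,0],[0.01,0,0,0.004,0],[0.01,0,0,0.0015,0],[0.01,0,0,0.0014,0],[0.01,0,0,0,0],[0.01,0,0,0,0]]';python3 go.py;  for i in 1 2 3; do python3 -m pendant '[[0.01,0,0,0,2],[0.01,0,0,0,1],[0.01,0,0,0,0]]' | grep -E "eef|contact"; done; python3 go.py
```

```text
t: 16.13
eef_pos: [0.5239, -0.1477, 0.3764]
tool_rot: [0.0, -0.001, 1.0, -0.001]
contact_force: [-1.5, -2.9, 2.7]
gripper_width: 0.194
grasp_force: 100.0
t 16.13 p [ 0.5239 -0.1477  0.3764] ang 90.07 tilt [ 0.0004 -0.0013] F [-1.5144 -2.9211  2.7479] M [-1.0718  0.6399 -0.0526] w 0.194 g 100.03542423248291 q1,7 -0.07837906285110574 1.8318754129307036
eef_pos: [0.524, -0.1473, 0.3763]
contact_force: [-2.5, -3.0, 3.8]
eef_pos: [0.5242, -0.1469, 0.3763]
contact_force: [-1.6, -2.8, 5.8]
eef_pos: [0.5242, -0.1468, 0.3763]
contact_force: [-1.2, -2.7, 6.0]
t 16.88 p [ 0.5242 -0.1468  0.3763] ang 81.12 tilt [0.0009 0.0001] F [-1.1639 -2.7319  6.0047] M [-0.6979  0.4888  0.0832] w 0.189 g 100.38699388504028 q1,7 -0.1032184551161232 1.6859151323418837
```

```bash
for i in 1 2 3; do python3 -m pendant '[[0.01,0,0,0,2],[0.01,0,0,0,1],[0.01,0,0,0,0]]' | grep -E "eef|contact"; done; python3 go.py
```

```text
eef_pos: [0.5242, -0.1466, 0.3763]
contact_force: [-1.8, -2.0, 5.6]
eef_pos: [0.5243, -0.1465, 0.3764]
contact_force: [-1.3, -1.7, 7.0]
eef_pos: [0.5243, -0.1465, 0.3764]
contact_force: [-1.6, -0.9, 6.4]
t 17.63 p [ 0.5243 -0.1465  0.3764] ang 72.13 tilt [0.001  0.0006] F [-1.5772 -0.898   6.3628] M [-0.3831  0.5239  0.0594] w 0.191 g 100.5256998538971 q1,7 -0.12772192289169218 1.540137904342994
```

```bash
for i in 1 2 3; do python3 -m pendant '[[0.01,0,0,0,2],[0.01,0,0,0,1],[0.01,0,0,0,0]]' | grep -E "eef|contact"; done; python3 go.py
```

```text
eef_pos: [0.5243, -0.1465, 0.3764]
contact_force: [-1.7, -0.9, 7.2]
eef_pos: [0.5243, -0.1464, 0.3764]
contact_force: [-2.2, -1.7, 7.4]
eef_pos: [0.5243, -0.1464, 0.3765]
contact_force: [-1.1, -1.4, 7.7]
t 18.38 p [ 0.5243 -0.1464  0.3765] ang 63.14 tilt [0.001  0.0008] F [-1.1399 -1.4003  7.7465] M [-0.2772  0.5257  0.045 ] w 0.191 g 100.55054068565369 q1,7 -0.152356526449571 1.394649379968996
```

```bash
python3 -m pendant '[[0.01,-0.0003,-0.0005,0,0],[0.01,0,0,0,0]]' | grep -E "eef|contact"; for i in 1 2 3 4; do python3 -m pendant '[[0.01,0,0,0,2],[0.01,0,0,0,1],[0.01,0,0,0,0]]' | grep -E "eef|contact"; done
```

```text
eef_pos: [0.5244, -0.1468, 0.3764]
contact_force: [-1.8, -1.1, 7.8]
eef_pos: [0.5244, -0.1467, 0.3764]
contact_force: [-1.6, -0.3, 6.8]
eef_pos: [0.5244, -0.1467, 0.3764]
contact_force: [-1.0, 0.3, 8.3]
eef_pos: [0.5244, -0.1468, 0.3765]
contact_force: [-1.3, -1.1, 7.7]
eef_pos: [0.5244, -0.1468, 0.3764]
contact_force: [-2.2, 0.4, 6.6]
```

```bash
for i in 1 2 3 4; do python3 -m pendant '[[0.01,0,0,0,2],[0.01,0,0,0,1],[0.01,0,0,0,0]]' | grep -E "eef|contact"; done; python3 go.py
```

```text
eef_pos: [0.5244, -0.1468, 0.3765]
contact_force: [-1.9, -0.6, 7.8]
eef_pos: [0.5244, -0.1468, 0.3765]
contact_force: [-0.7, -0.9, 7.1]
eef_pos: [0.5244, -0.1468, 0.3765]
contact_force: [-3.0, 0.0, 7.7]
eef_pos: [0.5244, -0.1468, 0.3765]
contact_force: [-0.4, -0.4, 7.3]
t 20.55 p [ 0.5244 -0.1468  0.3765] ang 39.15 tilt [0.0011 0.0011] F [-0.4206 -0.3807  7.3286] M [-0.0879  0.6315  0.0764] w 0.192 g 100.67711234092712 q1,7 -0.21849157251214413 1.0100370186703476
```

```bash
python3 -m pendant '[[0.01,0,0,-0.004,0],[0.01,0,0,0,-6.7],[0.01,0,0,0,-6.7],[0.01,0,0,0,-6.7],[0.01,0,0,0,0],[0.01,0,0,0,0],[0.01,0,0,0,0]]'; cat > sh.py <<'E'
from m import *
o,p,R=st()
im,d=bot.read_camera("side")
A=cloud("side",np.ones(d.shape,bool),d)
x,y,z=p-[.0024,0,0]
V=[]
for zz in np.arange(z-.276+.008,z-.276+.09,.01):
    S=A[(abs(A[:,0]-x)<.03)&(abs(A[:,1]-y)<.03)&(A[:,2]>zz)&(A[:,2]<zz+.01)]
    V.append([(S[:,0].min()+S[:,0].max())/2,S[:,0].mean(),np.median(S[:,1]),S[:,1].mean(),zz])
V=np.array(V)-np.r_[p[0],p[0],p[1],p[1],0]
print(V*1000,"\nmean",V.mean(0)*1000,"low half",V[:4].mean(0)*1000)
E
python3 go.py;python3 sh.py
```

```text
t: 21.13
eef_pos: [0.5238, -0.1471, 0.3793]
tool_rot: [-0.001, 0.267, 0.964, 0.0]
contact_force: [-0.6, -0.2, -4.7]
gripper_width: 0.2
grasp_force: 98.9
t 21.13 p [ 0.5238 -0.1471  0.3793] ang 59.04 tilt [-0.001   0.0006] F [-0.5658 -0.1679 -4.6951] M [-0.0634  0.0244 -0.0086] w 0.2 g 98.87899518013 q1,7 -0.16417890143828992 1.3278957169585208
[[ -2.0683  -2.9906  -4.4173  -3.4087 111.3237]
 [ -2.1254  -2.8973  -3.7869  -3.5328 121.3237]
 [ -2.3444  -3.0623  -4.4966  -3.6484 131.3237]
 [ -2.3054  -3.2739  -3.9051  -3.3485 141.3237]
 [ -2.3513  -3.1043  -4.1959  -3.4725 151.3237]
 [ -2.5141  -3.061   -4.0628  -3.3688 161.3237]
 [ -2.4624  -3.0858  -4.7925  -3.8015 171.3237]
 [ -2.6514  -3.6652  -4.3207  -3.7578 181.3237]
 [ -3.0055  -3.6576  -4.9414  -4.4781 191.3237]] 
mean [ -2.4254  -3.1998  -4.3244  -3.6464 151.3237] low half [ -2.2109  -3.056   -4.1515  -3.4846 126.3237]
```

```bash
python3 -m pendant '[[0.01,0,0,0,-6],[0.01,0,0,0,-6],[0.01,0,0,0,-6],[0.01,0,0,0,-6],[0.01,0,0,0,-6],[0.01,0,0,0,-6],[0.01,0,0,0,-6],[0.01,0,0,0,-6],[0.01,0,0,0,-6],[0.01,0,0,0,-6],[0.01,0,0,0,0],[0.01,0,0,0,0]]'; python3 -m pendant '[[0.01,0,0,0,0],[0.01,0,0,0,0]]' >/dev/null; python3 go.py;python3 sh.py
```

```text
t: 22.18
eef_pos: [0.5239, -0.1475, 0.3798]
tool_rot: [-0.0, -0.25, 0.968, 0.0]
contact_force: [-0.2, -0.2, -4.0]
gripper_width: 0.191
grasp_force: 98.9
t 22.35 p [ 0.524  -0.1474  0.3798] ang 119.06 tilt [-0.0001  0.    ] F [ 0.7638 -0.0968 -4.0471] M [ 0.014  -0.0159 -0.0039] w 0.194 g 98.90920042991638 q1,7 -0.004971792598758761 2.304830103801544
[[ -3.0839  -3.6834  -8.0296  -6.8118 111.8321]
 [ -2.918   -3.6589  -8.7287  -7.7455 121.8321]
 [ -2.669   -2.7884  -8.2347  -8.1304 131.8321]
 [ -2.8092  -3.165   -7.9975  -7.9159 141.8321]
 [ -2.8043  -3.4395  -8.2638  -8.2052 151.8321]
 [ -3.0481  -3.3012  -8.3909  -8.3895 161.8321]
 [ -2.0743  -3.1347  -7.9714  -8.1863 171.8321]
 [ -2.1999  -2.3517  -8.2097  -8.1521 181.8321]
 [ -2.3728  -3.1176  -8.4543  -8.5882 191.8321]] 
mean [ -2.6644  -3.1823  -8.2534  -8.0139 151.8321] low half [ -2.87    -3.3239  -8.2476  -7.6509 126.8321]
```

```bash
python3 -m pendant '[[0.01,-0.0011,0.0019,0.001,0],[0.01,0,0,0.001,0],[0.01,0,0,0.0012,0],[0.01,0,0,0.0006,0],[0.01,0,0,0,0],[0.01,0,0,0,0]]' 120;  for i in 1 2 3; do python3 -m pendant '[[0.01,0,-0.00014,0,2],[0.01,0,-0.00014,0,2],[0.01,0,0,0,0]]' | grep -E "eef|contact"; done; python3 go.py
```

```text
t: 22.9
eef_pos: [0.5242, -0.1452, 0.3766]
tool_rot: [0.0, -0.252, 0.968, 0.0]
contact_force: [-1.4, 2.5, 1.8]
gripper_width: 0.189
grasp_force: 120.4
eef_pos: [0.5243, -0.1454, 0.3765]
contact_force: [-0.8, 0.8, 2.7]
eef_pos: [0.5244, -0.1457, 0.3765]
contact_force: [-1.7, 0.8, 2.7]
eef_pos: [0.5245, -0.146, 0.3765]
contact_force: [-0.5, 2.0, 3.8]
t 23.65 p [ 0.5245 -0.146   0.3765] ang 107.22 tilt [0.0008 0.0001] F [-0.4963  2.0288  3.7838] M [ 0.4459  0.3417 -0.007 ] w 0.19 g 120.56154012680054 q1,7 -0.037156185396543334 2.1098668678193433
```

```bash
 for i in 1 2 3; do python3 -m pendant '[[0.01,0,-0.00014,0,2],[0.01,0,-0.00014,0,2],[0.01,0,0,0,0]]' | grep -E "eef|contact"; done; python3 go.py
```

```text
eef_pos: [0.5246, -0.1463, 0.3764]
contact_force: [-1.1, 1.4, 4.1]
eef_pos: [0.5247, -0.1466, 0.3765]
contact_force: [-0.9, 1.2, 4.9]
eef_pos: [0.5247, -0.1469, 0.3765]
contact_force: [-0.5, 1.5, 5.9]
t 24.4 p [ 0.5247 -0.1469  0.3765] ang 95.29 tilt [ 0.0009 -0.0001] F [-0.5057  1.5418  5.891 ] M [0.4221 0.2472 0.0175] w 0.189 g 120.79047918319702 q1,7 -0.06751820979579996 1.9171410152047819
```

```bash
 for i in 1 2 3; do python3 -m pendant '[[0.01,0,-0.00014,0,2],[0.01,0,-0.00014,0,2],[0.01,0,0,0,0]]' | grep -E "eef|contact"; done; python3 go.py
```

```text
eef_pos: [0.5248, -0.1472, 0.3764]
contact_force: [-0.5, 1.0, 4.8]
eef_pos: [0.5248, -0.1475, 0.3765]
contact_force: [-0.3, 1.5, 5.3]
eef_pos: [0.5248, -0.1478, 0.3765]
contact_force: [-0.5, 1.3, 5.3]
t 25.15 p [ 0.5248 -0.1478  0.3765] ang 83.29 tilt [ 0.0011 -0.0002] F [-0.487   1.2575  5.2882] M [0.4544 0.2628 0.0384] w 0.19 g 120.90145826339722 q1,7 -0.09830886534740071 1.723982015590948
```

```bash
 for i in 1 2 3; do python3 -m pendant '[[0.01,0,-0.00014,0,2],[0.01,0,-0.00014,0,2],[0.01,0,0,0,0]]' | grep -E "eef|contact"; done; python3 go.py
```

```text
eef_pos: [0.5248, -0.1481, 0.3765]
contact_force: [-0.1, 1.4, 4.9]
eef_pos: [0.5247, -0.1483, 0.3765]
contact_force: [-0.7, 1.2, 4.4]
eef_pos: [0.5247, -0.1486, 0.3765]
contact_force: [0.8, 1.4, 5.6]
t 25.9 p [ 0.5247 -0.1486  0.3765] ang 71.29 tilt [ 0.0012 -0.0003] F [0.7835 1.3979 5.5921] M [0.4146 0.1404 0.0202] w 0.187 g 120.9064507484436 q1,7 -0.12958690150230484 1.531354578156031
```

```bash
 for i in 1 2 3; do python3 -m pendant '[[0.01,0,-0.00014,0,2],[0.01,0,-0.00014,0,2],[0.01,0,0,0,0]]' | grep -E "eef|contact"; done; python3 go.py
```

```text
eef_pos: [0.5246, -0.1489, 0.3765]
contact_force: [-0.3, 0.0, 5.2]
eef_pos: [0.5245, -0.1491, 0.3765]
contact_force: [-0.5, 1.0, 4.2]
eef_pos: [0.5244, -0.1494, 0.3765]
contact_force: [0.2, 1.2, 5.8]
t 26.65 p [ 0.5244 -0.1494  0.3765] ang 59.29 tilt [ 0.0013 -0.0003] F [0.2381 1.2295 5.8212] M [0.4364 0.1069 0.0048] w 0.188 g 120.90277433395386 q1,7 -0.1613450083851154 1.3392151531332628
```

```bash
cat > fit.py <<'E'
from m import *
from scipy.optimize import least_squares
o,p,R=st();ang=np.arctan2(R[1,1],R[0,1])
D=np.array([bot.read_camera("side")[1] for _ in range(5)]);print("depth noise",np.median(D.std(0)))
d=D.mean(0);d[(D<=0).any(0)|(D.std(0)>.004)]=0
A=cloud("side",np.ones(d.shape,bool),d)
def near(z0,z1,r):return A[(np.hypot(A[:,0]-.519,A[:,1]+.148)<r)&(A[:,2]>z0)&(A[:,2]<z1)]
N=np.array([[np.cos(ang+k*np.pi/3),np.sin(ang+k*np.pi/3)] for k in range(6)])
hexd=lambda c,P:((P-c)@N.T).max(1)-.007
circ=lambda c,P:np.hypot(*(P-c).T)-.012
def fit(f,P):
    s=least_squares(lambda c:f(c,P[:,:2]),[.519,-.148],loss="soft_l1",f_scale=.0007);return s.x*1000,len(P),np.median(abs(f(s.x,P[:,:2])))*1000
tipz=p[2]-.276
for a,b in((.004,.03),(.03,.06),(.06,.09)):
    r=fit(hexd,near(tipz+a,tipz+b,.018));print("shank",a,r[0],r[1:],"minus p",r[0]-p[:2]*1000)
for a,b in((.0865,.0975),(.088,.096)):print("head side",fit(circ,near(a,b,.020)))
T=near(.0985,.104,.015);T=T[np.hypot(T[:,0]-.520,T[:,1]+.149)>.0]
print("head top",bar(T,0,1)[:3],T.mean(0))
E
python3 fit.py
```

```text
depth noise 0.0016939831
shank 0.004 [ 523.2281 -147.801 ] (83, np.float64(0.22438428929684712)) minus p [-1.1373  1.573 ]
shank 0.03 [ 523.0885 -147.9055] (101, np.float64(0.2755861215173495)) minus p [-1.2769  1.4686]
shank 0.06 [ 522.8144 -148.1713] (100, np.float64(0.23366019674601543)) minus p [-1.551   1.2027]
head side (array([ 520.6684, -147.8733]), 50, np.float64(0.28583082800799026))
head side (array([ 520.7316, -147.8833]), 33, np.float64(0.2591269560585554))
head top (42, array([ 518.8, -150.1]), array([17.1, 22.8])) [ 0.5194 -0.1523  0.1003]
```

```bash
python3 -m pendant '[[0.01,0,0,-0.002,0],[0.01,0.0021,-0.0013,0,0],[0.01,0,0,0,0],[0.01,0,0,0,0],[0.01,0,0,0,0]]'; python3 fit.py; python3 -m pendant '[[0.01,0,0,0,-5],[0.01,0,0,0,-5],[0.01,0,0,0,-5],[0.01,0,0,0,-5],[0.01,0,0,0,-5],[0.01,0,0,0,-5],[0.01,0,0,0,0],[0.01,0,0,0,0],[0.01,0,0,0,0]]';python3 fit.py
```

```text
t: 27.32
eef_pos: [0.5212, -0.1494, 0.3775]
tool_rot: [-0.001, 0.265, 0.964, -0.0]
contact_force: [-0.9, 0.0, -4.2]
gripper_width: 0.186
grasp_force: 119.5
depth noise 0.0016930113
shank 0.004 [ 519.9263 -147.8923] (72, np.float64(0.2836814644606531)) minus p [-1.2946  1.4842]
shank 0.03 [ 519.6412 -148.0522] (89, np.float64(0.26637099115368096)) minus p [-1.5796  1.3244]
shank 0.06 [ 519.6798 -148.0648] (97, np.float64(0.19981660602837614)) minus p [-1.5411  1.3118]
head side (array([ 520.4643, -147.6646]), 50, np.float64(0.2702815949706845))
head side (array([ 520.513, -147.624]), 36, np.float64(0.2609693533926734))
head top (41, array([ 520. , -150.8]), array([16.7, 20.7])) [ 0.5195 -0.1531  0.1004]
t: 28.32
eef_pos: [0.5215, -0.1494, 0.3781]
tool_rot: [-0.0, 0.008, 1.0, 0.0]
contact_force: [0.1, -0.1, -4.5]
gripper_width: 0.191
grasp_force: 119.4
depth noise 0.0016963899
shank 0.004 [ 519.2426 -149.4665] (83, np.float64(0.27121622755587466)) minus p [-2.2964 -0.0774]
shank 0.03 [ 519.1684 -149.6954] (100, np.float64(0.2796824575943997)) minus p [-2.3707 -0.3063]
shank 0.06 [ 519.0829 -149.78  ] (105, np.float64(0.27158734813703506)) minus p [-2.4561 -0.3909]
head side (array([ 520.7274, -147.601 ]), 48, np.float64(0.34406061049727965))
head side (array([ 520.7883, -147.6268]), 38, np.float64(0.34702029517224514))
head top (33, array([ 520., -151.]), array([17.6, 20.4])) [ 0.5187 -0.1536  0.1004]
```

```bash
python3 -m pendant '[[0.01,0,0,-0.006,0],[0.01,-0.012,0.002,0,0],[0.01,-0.0115,0,0,0],[0.01,0,0,0.005,0],[0.01,0,0,0.01,0],[0.01,0,0,0,0],[0.01,0,0,0,0],[0.01,0,0,0,0]]'; for i in 1 2 3; do python3 -m pendant '[[0.01,0.0004,0,0,0],[0.01,0,0,0,0]]' | grep -E "eef|contact"; done
```

```text
t: 29.23
eef_pos: [0.5445, -0.1478, 0.3688]
tool_rot: [-0.001, 0.007, 1.0, 0.0]
contact_force: [0.7, 0.1, -4.1]
gripper_width: 0.19
grasp_force: 119.4
eef_pos: [0.5445, -0.1478, 0.3693]
contact_force: [0.6, -0.9, -4.9]
eef_pos: [0.5442, -0.1477, 0.3693]
contact_force: [-1.0, 0.5, -4.0]
eef_pos: [0.5438, -0.1477, 0.3692]
contact_force: [-0.1, 0.6, -4.1]
```

```bash
for i in 1 2 3; do python3 -m pendant '[[0.01,0.0004,0,0,0],[0.01,0,0,0,0]]' | grep -E "eef|contact"; done
```

```text
eef_pos: [0.5434, -0.1476, 0.3691]
contact_force: [-0.1, -0.2, -4.2]
eef_pos: [0.543, -0.1476, 0.3691]
contact_force: [-0.7, 0.1, -4.5]
eef_pos: [0.5426, -0.1476, 0.3691]
contact_force: [-0.8, -0.3, -4.5]
```

```bash
for i in 1 2 ; do python3 -m pendant '[[0.01,0.0004,0,0,0],[0.01,0,0,0,0]]' | grep -E "eef|contact"; done; python3 go.py
```

```text
eef_pos: [0.5422, -0.1476, 0.3691]
contact_force: [0.7, -0.2, -4.5]
eef_pos: [0.5418, -0.1476, 0.3691]
contact_force: [0.3, -0.2, -4.8]
t 30.57 p [ 0.5418 -0.1476  0.3691] ang 89.19 tilt [-0.  0.] F [ 0.3331 -0.2175 -4.8301] M [-0.0385 -0.0201  0.0267] w 0.189 g 119.3974256515503 q1,7 -0.0803703330344388 1.823547660824506
```

```bash
for i in 1 2 3; do python3 -m pendant '[[0.01,0.0004,0,0,0],[0.01,0,0,0,0]]' | grep -E "eef|contact"; done; python3 go.py
```

```text
eef_pos: [0.5415, -0.1476, 0.3691]
contact_force: [0.6, 0.1, -4.8]
eef_pos: [0.5412, -0.1476, 0.3692]
contact_force: [0.8, -0.3, -5.3]
eef_pos: [0.5409, -0.1476, 0.3692]
contact_force: [1.8, 0.6, -4.6]
t 31.07 p [ 0.5409 -0.1476  0.3692] ang 89.2 tilt [ 0.0009 -0.0001] F [ 1.7925  0.6148 -4.6483] M [-0.0544 -0.5112 -0.0332] w 0.187 g 119.38284516334534 q1,7 -0.08049710561990317 1.8235737762641726
```

```bash
python3 -m pendant '[[0.01,-0.002,0,0,0],[0.01,0,0,-0.009,0],[0.01,0.002,0,-0.006,0],[0.01,0.009,0.0003,0,0],[0.01,0.0088,0,0,0],[0.01,0,0,0.004,0],[0.01,0,0,0.002,0],[0.01,0,0,0.001,0],[0.01,0,0,0.0008,0],[0.01,0,0,0,0],[0.01,0,0,0,0]]'; for i in 1 2 3; do python3 -m pendant '[[0.01,0.0005,0,0,0],[0.01,-0.001,0,0,0],[0.01,0.0005,0.0005,0,0],[0.01,0,-0.001,0,0],[0.01,0,0.0005,0,0],[0.01,0.00005,-0.00026,0,4]]' | grep -E "eef|contact"; done; python3 go.py
```

```text
t: 31.98
eef_pos: [0.5229, -0.147, 0.3764]
tool_rot: [-0.0, 0.007, 1.0, 0.0]
contact_force: [-1.5, 0.6, 1.3]
gripper_width: 0.19
grasp_force: 120.3
eef_pos: [0.5228, -0.1474, 0.3764]
contact_force: [-2.0, 0.0, 0.6]
eef_pos: [0.5228, -0.1476, 0.3764]
contact_force: [-1.4, 0.1, 0.8]
eef_pos: [0.5227, -0.1478, 0.3764]
contact_force: [-0.3, -0.2, 1.0]
t 33.48 p [ 0.5227 -0.1478  0.3764] ang 77.26 tilt [0.0003 0.0001] F [-0.3116 -0.1715  1.0415] M [0.1203 0.22   0.0066] w 0.186 g 120.1586651802063 q1,7 -0.11514623660883941 1.626529938829945
```

```bash
for i in 1 2 3; do python3 -m pendant '[[0.01,0.0005,0,0,0],[0.01,-0.001,0,0,0],[0.01,0.0005,0.0005,0,0],[0.01,0,-0.001,0,0],[0.01,0,0.0005,0,0],[0.01,0.00005,-0.00026,0,4]]' | grep -E "eef|contact"; done; python3 go.py
```

```text
eef_pos: [0.5226, -0.148, 0.3763]
contact_force: [-0.5, 0.2, 1.0]
eef_pos: [0.5224, -0.1483, 0.3762]
contact_force: [-1.7, -1.2, 0.8]
eef_pos: [0.5222, -0.1485, 0.3762]
contact_force: [-1.0, 0.1, 0.1]
t 34.98 p [ 0.5222 -0.1485  0.3762] ang 65.25 tilt [-0.0002  0.0001] F [-1.0227  0.0889  0.1432] M [ 0.0227  0.2048 -0.0278] w 0.19 g 119.98190760612488 q1,7 -0.14660274340958165 1.4336640068220086
```

```bash
for i in 1 2 3; do python3 -m pendant '[[0.01,0.0005,0,0,0],[0.01,-0.001,0,0,0],[0.01,0.0005,0.0005,0,0],[0.01,0,-0.001,0,0],[0.01,0,0.0005,0,0],[0.01,0.00005,-0.00026,0,4]]' | grep -E "eef|contact"; done; python3 go.py
```

```text
eef_pos: [0.522, -0.1488, 0.3761]
contact_force: [-0.3, -1.2, -4.4]
eef_pos: [0.5219, -0.1489, 0.3763]
contact_force: [-0.6, -0.7, -4.4]
eef_pos: [0.5218, -0.149, 0.3763]
contact_force: [-0.9, -1.1, -4.5]
t 36.48 p [ 0.5218 -0.149   0.3763] ang 53.25 tilt [-0.      0.0003] F [-0.8886 -1.0982 -4.5449] M [-0.1986  0.1567  0.0002] w 0.184 g 119.4041383266449 q1,7 -0.17873993780635505 1.2412556622246018
```

```bash
python3 -m pendant '[[0.01,-0.00005,0.0002,0,-3],[0.01,0,0,0.0005,0],[0.01,0,0,0.0005,0],[0.01,0,0,0,0]]'| grep -E "eef|contact"; python3 -m pendant '[[0.01,0,0,0.0007,0],[0.01,0,0,0,0]]'| grep -E "eef|contact"; python3 go.py
```

```text
eef_pos: [0.5219, -0.1489, 0.3752]
contact_force: [0.0, -0.5, -4.7]
eef_pos: [0.5219, -0.1489, 0.3745]
contact_force: [-0.1, -0.1, -5.0]
t 36.98 p [ 0.5219 -0.1489  0.3745] ang 56.18 tilt [-0.0001  0.0001] F [-0.129  -0.0608 -5.0274] M [-0.1764  0.0009  0.0052] w 0.19 g 119.41904425621033 q1,7 -0.17033867320207696 1.2892923530146925
```

```bash
for i in 1 2 3; do python3 -m pendant '[[0.01,0,0,0.001,0],[0.01,0,0,0.0005,0],[0.01,0,0,0,0]]'| grep -E "eef|contact"; done; python3 go.py
```

```text
eef_pos: [0.5219, -0.1489, 0.3729]
contact_force: [-0.9, -0.2, -4.7]
eef_pos: [0.5219, -0.1489, 0.3714]
contact_force: [-0.3, -0.3, -4.0]
eef_pos: [0.5219, -0.1489, 0.37]
contact_force: [-0.4, -0.3, -4.3]
t 37.73 p [ 0.5219 -0.1489  0.37  ] ang 56.2 tilt [-0.0002  0.0001] F [-0.366  -0.3479 -4.3041] M [-0.0628  0.0033  0.0301] w 0.19 g 119.42084312438965 q1,7 -0.16850102311024476 1.2923980480001103
```

```bash
for i in 1 2 3 4; do python3 -m pendant '[[0.01,0,0,0.0005,0],[0.01,0,0,0,0]]'| grep -E "eef|contact"; done; python3 go.py
```

```text
eef_pos: [0.5219, -0.149, 0.3695]
contact_force: [0.6, 0.2, -4.0]
eef_pos: [0.5219, -0.149, 0.369]
contact_force: [0.4, 0.4, -4.1]
eef_pos: [0.522, -0.1491, 0.3688]
contact_force: [0.0, 0.7, -2.1]
eef_pos: [0.5221, -0.1492, 0.3688]
contact_force: [-0.3, -0.6, 4.1]
t 38.4 p [ 0.5221 -0.1492  0.3688] ang 56.19 tilt [0.0008 0.    ] F [-0.3333 -0.6115  4.1472] M [-0.0214  0.562  -0.025 ] w 0.185 g 120.72310209274292 q1,7 -0.16772076313101913 1.2937001617463657
```

```bash
for i in 1 2 3 ; do python3 -m pendant '[[0.01,0.00005,-0.00026,0,4],[0.01,0.00005,-0.00026,0,4],[0.01,0.00005,-0.00026,0,4]]'|grep "xx"; python3 go.py|grep -v xx; done
```

```text
t 38.65 p [ 0.5214 -0.1498  0.3688] ang 44.0 tilt [ 0.0007 -0.0001] F [-2.0014  0.019   3.4934] M [-0.0629  0.6645  0.149 ] w 0.191 g 120.64688444137573 q1,7 -0.2014298444573671 1.0997751147116033
t 38.9 p [ 0.5207 -0.1501  0.3688] ang 32.01 tilt [ 0.0007 -0.0001] F [-2.5459  0.8302  3.7259] M [0.0034 0.6936 0.166 ] w 0.19 g 120.66553115844727 q1,7 -0.23581241636359027 0.9095126865057492
t 39.15 p [ 0.52   -0.1503  0.3688] ang 20.02 tilt [ 0.0006 -0.    ] F [-1.8075  0.472   4.7426] M [0.0364 0.6387 0.1437] w 0.19 g 120.67708969116211 q1,7 -0.2708905443005439 0.7198377913184727
```

```bash
for i in 1 2 3 4; do python3 -m pendant '[[0.01,0.00003,-0.00019,0,3]]'|grep "xx"; python3 go.py|cut -c1-170; done
```

```text
t 39.23 p [ 0.5198 -0.1504  0.3688] ang 17.01 tilt [ 0.0006 -0.    ] F [-2.7725  0.1193  4.266 ] M [0.0134 0.7126 0.1475] w 0.186 g 120.6924033164978 q1,7 -0.279871966674
t 39.32 p [ 0.5196 -0.1504  0.3688] ang 14.07 tilt [0.0006 0.    ] F [-1.3518  0.0956  3.902 ] M [0.007  0.713  0.1869] w 0.187 g 120.69752812385559 q1,7 -0.2887114765847
t 39.4 p [ 0.5194 -0.1504  0.3688] ang 11.07 tilt [0.0006 0.    ] F [-1.5669  0.1377  4.5786] M [-0.0012  0.6702  0.1163] w 0.192 g 120.69865107536316 q1,7 -0.29759754599
t 39.48 p [ 0.5193 -0.1504  0.3687] ang 8.07 tilt [0.0006 0.    ] F [-1.8653 -0.0356  3.9295] M [0.065  0.6635 0.1071] w 0.187 g 120.70090770721436 q1,7 -0.30664427825902
```

```bash
for i in 1 2 3 4; do python3 -m pendant '[[0.01,0.00003,-0.00019,0,3]]'|grep "xx"; python3 go.py|cut -c1-150; done
```

```text
t 39.57 p [ 0.5191 -0.1504  0.3687] ang 5.07 tilt [0.0006 0.0001] F [-3.3495  0.4834  4.3964] M [0.0358 0.638  0.1381] w 0.188 g 120.70333242416382 q1
t 39.65 p [ 0.5189 -0.1503  0.3687] ang 2.07 tilt [0.0006 0.0002] F [-2.3604  0.0322  4.3798] M [0.0167 0.72   0.1405] w 0.187 g 120.70514559745789 q1
t 39.73 p [ 0.5187 -0.1503  0.3687] ang -0.93 tilt [0.0006 0.0001] F [-1.2646  0.5166  4.4755] M [0.0731 0.6496 0.1434] w 0.189 g 120.70644021034241 q
t 39.82 p [ 0.5185 -0.1503  0.3688] ang -3.92 tilt [0.0006 0.0002] F [-1.9164 -0.2498  4.4445] M [0.0903 0.6863 0.1292] w 0.188 g 120.70796012878418 q
```

```bash
for i in 1 2; do python3 -m pendant '[[0.01,0.00003,-0.00019,0,3]]'|grep "xx"; python3 go.py|cut -c1-150; done
```

```text
t 39.9 p [ 0.5183 -0.1502  0.3688] ang -6.93 tilt [0.0006 0.0002] F [-1.8682  0.8273  3.9931] M [0.0772 0.6712 0.0936] w 0.187 g 120.70878982543945 q1
t 39.98 p [ 0.5181 -0.1502  0.3687] ang -9.93 tilt [0.0006 0.0002] F [-1.8069  0.4006  3.8422] M [0.058  0.6682 0.1115] w 0.19 g 120.71013450622559 q1
```

```bash
for i in 1 2 3; do python3 -m pendant '[[0.01,0.00003,-0.00019,0,3]]'|grep "xx"; python3 go.py|cut -c1-150; done
```

```text
t 40.07 p [ 0.518  -0.1501  0.3688] ang -12.92 tilt [0.0007 0.0002] F [-2.6337  0.1303  4.6711] M [0.1117 0.6898 0.1808] w 0.192 g 120.710209608078 q1
t 40.15 p [ 0.5178 -0.15    0.3688] ang -15.92 tilt [0.0007 0.0002] F [-1.7136  0.0509  3.8596] M [0.1404 0.6661 0.1498] w 0.19 g 120.71084260940552 q
t 40.23 p [ 0.5176 -0.1499  0.3687] ang -18.92 tilt [0.0007 0.0003] F [-2.4131 -0.5     3.8691] M [0.1046 0.655  0.1815] w 0.192 g 120.70787787437439
```

```bash
for i in 1 2 3; do python3 -m pendant '[[0.01,0.00002,-0.00013,0,2]]'|grep "xx"; python3 go.py|cut -c1-150; done
```

```text
t 40.32 p [ 0.5175 -0.1498  0.3687] ang -20.92 tilt [0.0006 0.0003] F [-1.7772 -0.0952  4.5068] M [0.0897 0.6545 0.1696] w 0.185 g 120.71408271789551 
t 40.4 p [ 0.5174 -0.1498  0.3688] ang -22.88 tilt [0.0008 0.0002] F [-1.6833  0.6484  4.3564] M [0.1579 0.5984 0.1519] w 0.189 g 120.71569561958313 q
t 40.48 p [ 0.5173 -0.1497  0.3688] ang -24.87 tilt [0.0008 0.0003] F [-1.0422  0.584   4.0501] M [0.0994 0.6252 0.0594] w 0.19 g 120.74212789535522 q
```

```bash
for i in 1 2 3; do python3 -m pendant '[[0.01,0.00002,-0.00013,0,2]]'|grep "xx"; python3 go.py|cut -c1-150; done
```

```text
t 40.57 p [ 0.5172 -0.1496  0.3688] ang -26.86 tilt [0.0008 0.0003] F [-2.0465 -0.2113  4.3318] M [0.1472 0.6441 0.2321] w 0.188 g 120.75522422790527 
t 40.65 p [ 0.5171 -0.1495  0.3688] ang -28.85 tilt [0.0007 0.0002] F [-1.9723  0.5661  4.4494] M [0.1406 0.6593 0.2595] w 0.191 g 120.758957862854 q1
t 40.73 p [ 0.5171 -0.1494  0.3688] ang -30.83 tilt [0.0007 0.0002] F [-1.3492 -0.2104  4.2649] M [0.1391 0.6018 0.345 ] w 0.192 g 120.76469421386719
```

```bash
python3 -m pendant '[[0.01,0,0,0,0],[0.01,0,0,0,0]]'|grep xx; python3 go.py|cut -c1-150; for i in 1 2 3; do python3 -m pendant '[[0.01,-0.00002,0.00013,0,-2]]'|grep "xx"; python3 go.py|cut -c1-150; done
```

```text
t 40.9 p [ 0.517  -0.1494  0.3688] ang -30.74 tilt [0.0007 0.0001] F [-1.0229  0.951   5.859 ] M [0.1293 0.6935 0.2186] w 0.19 g 120.77377796173096 q1
t 40.98 p [ 0.5171 -0.1495  0.3687] ang -28.76 tilt [0.0006 0.0002] F [-1.4133  0.9028  5.3594] M [ 0.1782  0.6951 -0.0797] w 0.191 g 120.889581441879
t 41.07 p [ 0.5172 -0.1496  0.3688] ang -26.69 tilt [0.0008 0.0003] F [-1.7899  1.0333  6.217 ] M [ 0.2154  0.636  -0.0166] w 0.186 g 120.885357856750
t 41.15 p [ 0.5173 -0.1497  0.3687] ang -24.69 tilt [0.0007 0.0004] F [-2.3294  0.4545  4.8748] M [ 0.205   0.69   -0.0398] w 0.19 g 120.8815312385559
```

```bash
for i in 1 2 3 4; do python3 -m pendant '[[0.01,0.00002,-0.00013,0,2]]'|grep "xx"; python3 go.py|cut -c1-150; done
```

```text
t 41.23 p [ 0.5172 -0.1497  0.3688] ang -26.65 tilt [0.0009 0.0005] F [-1.3132  0.8158  4.6979] M [0.2208 0.6179 0.1445] w 0.192 g 120.73300123214722 
t 41.32 p [ 0.5171 -0.1496  0.3687] ang -28.83 tilt [0.0008 0.0005] F [-1.0274  0.6696  5.3626] M [0.1901 0.6572 0.159 ] w 0.192 g 120.75563907623291 
t 41.4 p [ 0.517  -0.1495  0.3687] ang -30.84 tilt [0.0008 0.0004] F [-1.8996  1.4721  4.6582] M [0.1469 0.6506 0.4113] w 0.191 g 120.85723400115967 q
t 41.48 p [ 0.5169 -0.1494  0.3687] ang -32.81 tilt [0.0008 0.0002] F [-2.0197  0.6275  4.707 ] M [0.1533 0.6204 0.4046] w 0.19 g 120.85902571678162 q
```

```bash
python3 -m pendant '[[0.01,-0.00002,0.00013,0,-2],[0.01,-0.00002,0.00013,0,-2],[0.01,0,0,-0.002,0],[0.01,0,0,-0.004,0],[0.01,0,0,-0.004,0],[0.01,0,0,-0.012,0],[0.01,0,0,-0.02,0],[0.01,0,0,-0.018,0],[0.01,0,0,-0.004,0],[0.01,0,0,0,0],[0.01,0,0,0,0]]'; python3 go.py .550 .219 .43 59.2; python3 - <<'E'
from m import *
im,_=bot.read_camera("side");cv2.imwrite("pics/c2.png",cv2.resize(im[120:300,200:360],(640,720))[:600])
E
```

```text
t: 42.4
eef_pos: [0.5167, -0.1494, 0.4319]
tool_rot: [-0.0, 0.861, 0.509, 0.0]
contact_force: [-0.3, 1.1, -5.1]
gripper_width: 0.191
grasp_force: 122.6
shift mm [ 338.8487 -148.2524    2.099 ] yaw -88.0020494603686
t 42.4 p [ 0.5167 -0.1494  0.4319] ang -28.8 tilt [-0.      0.0006] F [-0.3252  1.0515 -5.0842] M [-0.0286  0.0347  0.0235] w 0.191 g 122.63876438140869 q1,7 -0.47275449123906216 -0.10738004726034571
```

View pics/c2.png

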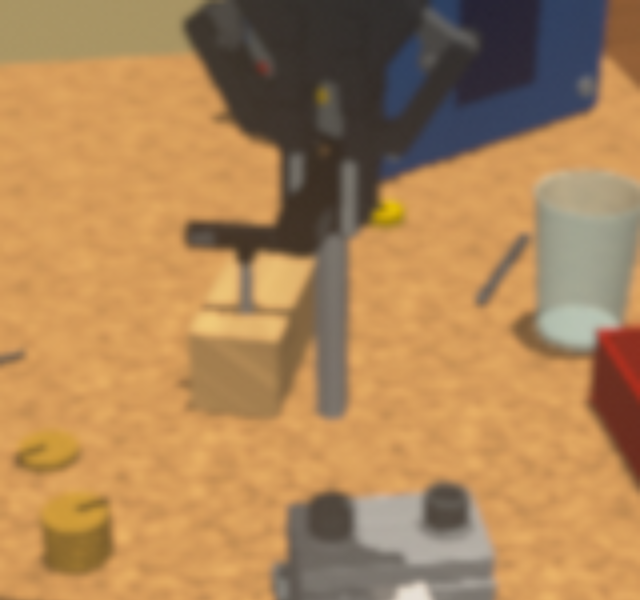

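Side view: the key is out of the screw and upright in the grip, with its tip at crop (333,412) above the near screw at (331,515). The block and small key at crop (245,250) are undisturbed. Next I'll go back to the hole.

```bash
python3 -m pendant '[[0.01,0.0169,-0.0075,0,0],[0.01,0.0339,-0.0148,0,0],[0.01,0.0339,-0.0148,0,0],[0.01,0.0339,-0.0148,0,0],[0.01,0.0339,-0.0148,0,0],[0.01,0.0339,-0.0148,0,0],[0.01,0.0339,-0.0148,0,0],[0.01,0.0339,-0.0148,0,0],[0.01,0.0339,-0.0148,0,0],[0.01,0.0339,-0.0148,0,0],[0.01,0.0169,-0.0075,0,0]]'|head -2; python3 -m pendant '[[0.01,0,0,0,-4],[0.01,0,0,0,-7],[0.01,0,0,0,-7],[0.01,0,0,0,-7],[0.01,0,0,0,-7],[0.01,0,0,0,-7],[0.01,0,0,0,-7],[0.01,0,0,0,-7],[0.01,0,0,0,-7],[0.01,0,0,0,-7],[0.01,0,0,0,-7],[0.01,0,0,0,-7]]'|head -2;python3 -m pendant '[[0.01,0,0,0,-7],[0.01,0,0,0,0],[0.01,0,0,0,0]]'|head -2; python3 go.py .5505 .2186 .37 59.2
python3 - <<'E'
from m import *
from scipy.optimize import least_squares
o,p,R=st();ang=np.arctan2(R[1,1],R[0,1])
D=np.array([bot.read_camera("side")[1] for _ in range(4)]);d=D.mean(0);d[(D<=0).any(0)|(D.std(0)>.006)]=0
A=cloud("side",np.ones(d.shape,bool),d);tz=p[2]-.276
N=np.array([[np.cos(ang+k*np.pi/3),np.sin(ang+k*np.pi/3)] for k in range(6)])
for a,b in((.004,.04),(.04,.09)):
    P=A[(np.hypot(A[:,0]-p[0],A[:,1]-p[1])<.022)&(A[:,2]>tz+a)&(A[:,2]<tz+b)]
    s=least_squares(lambda c:((P[:,:2]-c)@N.T).max(1)-.007,p[:2],loss="soft_l1",f_scale=.0007);print(len(P),s.x)
E
```

```text
t: 43.37
eef_pos: [0.5493, 0.2249, 0.4304]
t: 44.37
eef_pos: [0.5501, 0.2184, 0.4306]
t: 44.62
eef_pos: [0.5502, 0.2184, 0.431]
shift mm [-0.1828  0.4473 61.0159] yaw -0.2434977468970203
t 44.62 p [0.5502 0.2184 0.431 ] ang 58.96 tilt [-0.0017 -0.0009] F [-0.6383  0.2928 -4.8142] M [-0.0291 -0.0406  0.0128] w 0.189 g 122.46134519577026 q1,7 -0.7359016361825629 0.6516654831917632
66 [0.5494 0.2195]
89 [0.549  0.2196]
```

```bash
python3 -m pendant '[[0.01,-0.0005,0.0007,0.015,0],[0.01,0,0,0.025,0],[0.01,0,0,0.025,0],[0.01,0,0,0.016,0],[0.01,0,0,0.006,0],[0.01,0,0,0.004,0],[0.01,0,0,0.004,0],[0.01,0,0,0.004,0],[0.01,0,0,0,0]]'; python3 -m pendant '[[0.01,0,0,0.008,0],[0.01,0,0,0.01,0],[0.01,0,0,0.01,0],[0.01,0,0,0.005,0],[0.01,0,0,0,0],[0.01,0,0,0,0]]'; python3 go.py
```

```text
t: 45.57
eef_pos: [0.5512, 0.2193, 0.3333]
tool_rot: [0.0, 0.266, 0.964, 0.0]
contact_force: [-0.4, -0.2, -3.5]
gripper_width: 0.184
grasp_force: 122.2
t: 46.07
eef_pos: [0.551, 0.2192, 0.2995]
tool_rot: [-0.0, 0.266, 0.964, -0.0]
contact_force: [-0.4, -0.9, -5.1]
gripper_width: 0.186
grasp_force: 122.3
t 46.07 p [0.551  0.2192 0.2995] ang 59.2 tilt [-0.001  -0.0006] F [-0.4409 -0.8947 -5.0788] M [ 0.0136 -0.0104 -0.0349] w 0.186 g 122.3405385017395 q1,7 -0.6998534280504916 0.7050246968073433
```

Inside the hole and moving freely. I'll lower the last 9.5 mm until it touches the floor.

```bash
python3 -m pendant '[[0.01,0,0,0.004,0],[0.01,0,0,0.0035,0],[0.01,0,0,0.001,0],[0.01,0,0,0,0]]'|grep -E "eef|cont"; for i in 1 2 3; do python3 -m pendant '[[0.01,0,0,0.0005,0],[0.01,0,0,0,0]]' | grep -E "eef|contact"; done
```

```text
eef_pos: [0.551, 0.2192, 0.2913]
contact_force: [0.4, 0.1, -4.4]
eef_pos: [0.5511, 0.2192, 0.2912]
contact_force: [1.3, -0.6, -4.7]
eef_pos: [0.5511, 0.2192, 0.2907]
contact_force: [0.8, -0.0, -4.5]
eef_pos: [0.5511, 0.2192, 0.2901]
contact_force: [0.6, 0.3, -5.0]
```

```bash
for i in 1 2 3; do python3 -m pendant '[[0.01,0,0,0.0005,0],[0.01,0,0,0,0]]' | grep -E "eef|contact"; done
```

```text
eef_pos: [0.5512, 0.2192, 0.2899]
contact_force: [-0.0, 0.2, -0.7]
eef_pos: [0.5514, 0.2192, 0.2899]
contact_force: [-1.3, -0.0, 4.6]
eef_pos: [0.5515, 0.2192, 0.2898]
contact_force: [-2.4, -1.3, 8.4]
```

```bash
python3 -m pendant '[[0.01,0,0,-0.001,0],[0.024,0,0,0,0],[0.03,0,0,0,0],[0.045,0,0,0,0],[0.05,0,0,0,0],[0.05,0,0,0,0],[0.05,0,0,0,0]]' 20; python3 -m pendant '[[0.05,0,0,-0.005,0],[0.05,0,0,-0.02,0],[0.05,0,0,-0.04,0],[0.05,0,0,-0.04,0],[0.05,0,0,-0.03,0],[0.05,0,0,-0.01,0],[0.05,0.03,0.02,0,0],[0.05,0.03,0.02,0,0],[0.05,0.03,0.02,0,0],[0.05,0,0,0,0],[0.05,0,0,0,0]]'|grep -E "eef|cont"; python3 - <<'E'
from m import *
I=[bot.read_camera(c) for c in("side","top")]
cv2.imwrite("pics/end.png",np.hstack([cv2.resize(I[0][0][100:300,180:380],(400,400)),cv2.resize(I[1][0][130:330,170:400],(400,400))]))
for c,(im,d) in zip(("side","top"),I):
    A=cloud(c,np.ones(d.shape,bool),d)
    B=A[(A[:,0]>.46)&(A[:,0]<.64)&(A[:,1]>.16)&(A[:,1]<.3)&(A[:,2]>.125)&(A[:,2]<.16)];print(c,bar(B,0,1))
E
```

```text
t: 47.98
eef_pos: [0.5511, 0.2192, 0.2896]
tool_rot: [0.0, 0.266, 0.964, 0.0]
contact_force: [-0.2, 0.6, -0.2]
gripper_width: 0.587
grasp_force: 0.0
eef_pos: [0.5029, 0.3195, 0.4342]
contact_force: [0.2, -0.2, 0.2]
side (327, array([550. , 217.3]), array([ 21.2, 109.7]), np.float32(-30.97051), np.float64(0.13801481959244585))
top (461, array([549. , 220.8]), array([ 19.5, 109.4]), np.float32(-31.11954), np.float64(0.14616979076975736))
```

View pics/end.png

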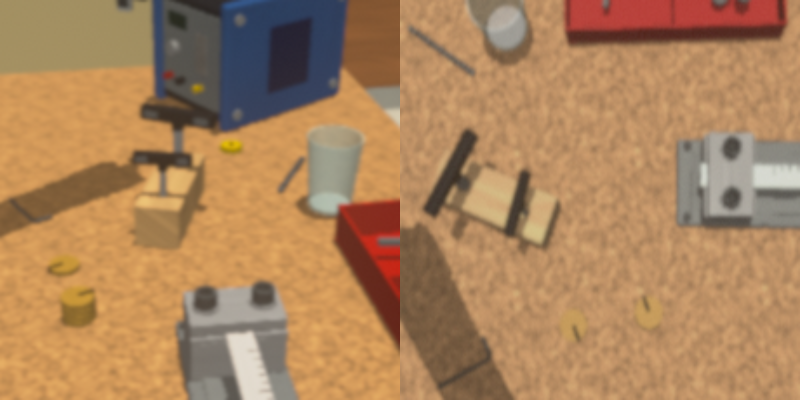

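The big key stands upright in its hole, with its handle at about (178,112) in the left half and (450,172) in the right. The small key and everything else are where they were, and the gripper is clear.

```bash
python3 -c "
from station import bot
print(bot.hand_in())"
```

```text
the job is handed in; nothing more can be done
None
```

I felt the key to the bottom of the near screw's socket with about 8 N, turned the screw clockwise until it came up against its stop, and stood the key back in its hole. I handed the job in at about 48 s with everything else in place. One caveat: I searched for the socket by turning the key under light pressure, so the screw may have moved a few degrees before the key was fully home.

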